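# Set and clamp the extending bowl rest

### The job

Set the extending bowl rest for the bowl that stands on the round cork mat: grip the black knob and draw the leg out until its pointer is on the red band if that bowl is the wide steel one, or on the yellow band if it is the small blue one. Pause there for a moment, then, holding the leg on that band, slide the knob across toward yourself until the cam lever is fully closed. Leg and lever are sprung and run back if let go, so finish while still gripping the knob with the leg on its band and the lever closed; leave the bowls, the spice pot and the tin where they stand.

Things in the scene. Friction and masses are not known exactly. Their poses are not given: they have to be found in the camera images.
- bowl_rest: Extending bowl rest, fixed: two aluminium rails 190 mm long, tops 24 mm high, at x = -50 and +50 mm. Origin on the worktop at the middle; +y runs along the rails, the way the leg draws out; -x points roughly to the robot; z up. Rail nearer the robot has two 8 mm wide bands: yellow, middle at y = -15 mm; red, middle at y = +40 mm. Only the knob is higher than 43 mm.
- leg_bar (a joint): How far the leg (steel tongue, wooden bar, thin black pointer over the banded rail, grey head) is drawn out along the rest's +y, m: 0 pushed in (start), 0.125 end stop. The pointer is at y = -60 mm plus this value: yellow band at 0.045, red band at 0.100. A spring pulls it back in (1.6 N at the start, 5.6 N at the red band) when let go.
- cam_slide (a joint): Cam lever: steel slide that carries the knob, in the grey head of the leg, moving across the leg. m: 0 open (start), 0.032 fully closed at its stop; closing moves the knob along the rest's -x, roughly toward the robot, and uncovers a green patch. A spring (2.4 N open, 4.3 N closed) opens it when let go.
- knob (a point): Middle of the upright black cylindrical knob on the cam lever, 70 mm above the worktop. Knob 20 mm thick, 49 to 94 mm above the worktop, with a 25 mm thick collar below it. In the rest's frame it is at x = +16 mm minus the cam value, y = +35 mm plus the leg value. Moving the knob along y moves the leg, along x the lever.
- steel_bowl: Wide white-silver metal bowl, 240 mm across, 66 mm high; origin at the middle of its underside. It stands on one of the two mats.
- blue_bowl: Small blue bowl, 105 mm across, 51 mm high; origin at the middle of its underside. It stands on the other mat. (A like bowl at the back of the worktop, on no mat, is fixed decor and of no concern.)
- cork_mat: Round brown cork mat, 264 mm across, 4 mm thick, fixed; origin at the middle of its underside. The bowl on it is the one to set the rest for. It can be on the left or on the right.
- grey_mat: Round grey mat, 264 mm across, 4 mm thick, fixed; origin at the middle of its underside. The bowl on it is not wanted now.
- spice_pot: Green glazed spice pot, 70 mm across, 84 mm high, standing left of the rest; origin at the middle of its underside. A bystander.
- green_tin: Low tin with a green label, 75 mm across, 58 mm high, standing right of the rest; origin at the middle of its underside. A bystander.
Mind the look-alikes: they are no part of the job. What is meant by the blue_bowl is not orange, and is the larger of those in its own colour.

How it is judged (in metres and radians):
On the way:
1. the leg is held by the knob on the band for the bowl on the cork mat (within 6 mm), the cam lever still open (under 8 mm) (((horizontal distance between steel_bowl and cork_mat below 0.06 m and value of joint leg_bar between 0.094 and 0.106 m) or (horizontal distance between blue_bowl and cork_mat below 0.06 m and value of joint leg_bar between 0.039 and 0.051 m)) and value of joint cam_slide below 0.008 m and contact force between the fingers and cam_slide above 1 N and horizontal distance between the grasp point and knob below 0.02 m), for 0.2 s.
At the end, for the whole second after the job is handed in: Pointer within 6 mm of the middle of the right band (red for steel bowl on cork mat, yellow for blue bowl), cam lever closed at least 27 of its 32 mm, both at rest; the fingers still grip the knob (over 1 N, grasp point within 20 mm of its axis); bowls, pot and tin not shifted (((horizontal distance between steel_bowl and cork_mat below 0.06 m and value of joint leg_bar between 0.094 and 0.106 m) or (horizontal distance between blue_bowl and cork_mat below 0.06 m and value of joint leg_bar between 0.039 and 0.051 m)) and value of joint cam_slide above 0.027 m and contact force between the fingers and cam_slide above 1 N and horizontal distance between the grasp point and knob below 0.02 m and velocity of joint leg_bar between -0.02 and 0.02 m/s and velocity of joint cam_slide between -0.02 and 0.02 m/s and distance of each of steel_bowl, blue_bowl, spice_pot, green_tin from where it was at the start of the episode below 0.02 m); the arm keeps its last pose, push and grip.
It fails at once if the cam lever is slid shut (more than 12 mm) while the leg is more than 12 mm off the right band (value of joint cam_slide above 0.012 m and not ((horizontal distance between steel_bowl and cork_mat below 0.06 m and value of joint leg_bar between 0.088 and 0.112 m) or (horizontal distance between blue_bowl and cork_mat below 0.06 m and value of joint leg_bar between 0.033 and 0.057 m))).
It fails at once if a bowl, the spice pot or the tin is shifted by more than 20 mm (distance of any of steel_bowl, blue_bowl, spice_pot, green_tin from where it was at the start of the episode above 0.02 m).
It also fails if it takes over 32 s, if anything falls off the work surface, if the arm or the gripper's body presses on something with over 40 N, if the wrist force passes 120 N, or if a joint passes its speed limit or range.

### The arm

A 6-joint arm with a two-finger parallel gripper is mounted at the origin on a cart in front of the work surface, level with it; the furniture and walls round the work are solid. World frame = base frame: x ahead of the robot, y to its left, z up, the work surface at z = 0. Lengths are in m, angles in degrees, forces in N, time in s.
With the tool pointing down it reaches from about 0.35 to 0.85 m from the base axis. Payload 8.1 kg.
Tool frame: the origin (TCP) lies at the very end of the fingers, on their centre line; the grasp point (between the pads) lies 19 mm behind it; z points along the fingers, y is the line along which they close (so a half turn about z gives the same grasp; the last joint's range is limited). The gripper opens to 93 mm and grips with 3 to 60 N. Pads are 15 mm wide; open, the fingers measure 128 mm over their backs; the gripper's body (75 mm by 188 mm) begins 65 mm behind the grasp point.
Start: joints at [-80.638, 7.471, 85.268, -0, 87.261, -4.893], TCP at [0.148, -0.582, 0.219] pointing down, gripper open.
Joint ranges: [-169.43, 169.43], [-51.17, 129.36], [1.28, 143.12], [-76.62, 256.62], [0, 156.53], [-152.29, 152.29]. Speed limits (degrees/s): [136.94, 136.94, 159.86, 180, 180, 180].

### API

Orientations are given as a 3x3 rotation matrix whose columns are the frame's x, y, z axes.
In Python, from plant import * gives the robot as it stands. Calls block until the motion is done:
- movep(position, orientation): joint-space move of the TCP to a pose.
- move_straight(position, attitude=None, max_speed=0.15, stop_force=None): straight line of the TCP; attitude=None keeps the orientation; max_speed is the mean speed in m/s. With stop_force (N) it stops when the force on the tool has changed by that much, and returns True; else False.
- goto_joints(angles): joint-space move.
- gripper_to(opening, force=None): finger opening in m; force is the grip in N (None keeps the last); returns when the fingers have stopped.
- sleep(seconds).
- solve_ik(position, orientation): joint angles nearest the present ones, or None.
- state(): the state.
- camera(name): name is "scene" or "top"; returns (picture, depth): 400x640x3 uint8, red, green, blue; 400x640 float32, m along the optical axis (not along the pixel's ray), 0 where there is no reading.
- camera_info(name): a dict with "fov_y" (degrees; the focal length in pixels is half the picture's height over the tangent of half this angle, whatever the lens; pixels are square), "cx", "cy" (the principal point, pixels), "k1" (the pictures are not rectified: a ray, as slopes to the right and down, at radius r is drawn at 1 + k1 r^2 times it, then the intrinsics apply), "R" (3x3) and "t" (3): a world point X has camera coordinates R X + t. Camera axes: x right, y down, z forward; pixel columns grow to the right and rows downward; lengths in m; the calibration is good to about 2 mm. A picture is of the moment at which its call begins. camera_info takes no time and is no camera call.
A pose or a line that the arm cannot do raises Unreachable and nothing moves.
- close_job(): hands the job in; it is judged then, once.
The state is a dict: "time": time; "joint_positions": joint angles; "qd": joint speeds; "effort": joint torques, N m; "ee_pos": TCP position; "ee_rot": TCP orientation; "ft_force": force on the tool from outside, world axes, zero at the start; "moment": the same for the moment, N m; "gripper_width": finger opening in m; "grasp_force": force on a finger pad.
Only numpy, scipy, OpenCV 4.12 (cv2) and the standard library are available. Lean on these libraries where they do the work, as an engineer would, in place of code of your own. Each camera call takes 0.05 s, during which the arm holds its last target. There are 200 camera calls.

## Working session

There is one attempt and no reset: what is moved stays moved. The work goes in short steps, each a Python script; the robot and the scene stay as the last script left them, time stands still between calls to the robot, and variables do not carry over. Pictures are saved under pics/ and viewed, at most 10 in all, crops included, and the job is handed in when it is done.

```bash
mkdir -p pics; cat > h.py <<'E'
from plant import *
import numpy as np, cv2
def snap(cam,name):
    im,d=camera(cam); cv2.imwrite(f'pics/{name}.png',im[:,:,::-1]); np.savez(f'pics/{name}.npz',im=im,d=d); return im,d
def world(cam,d):
    """HxWx3 world points of a depth picture"""
    c=camera_info(cam); h,w=d.shape; f=h/2/np.tan(np.radians(c['fov_y'])/2)
    K=np.array([[f,0,c['cx']],[0,f,c['cy']],[0,0,1.]])
    v,u=np.mgrid[:h,:w]; p=np.stack([u,v],-1).reshape(-1,1,2).astype(np.float64)
    n=cv2.undistortPoints(p,K,np.array([c['k1'],0,0,0,0.])).reshape(h,w,2)
    P=np.dstack([n,np.ones((h,w))])*d[...,None]
    return (P-np.array(c['t']))@np.array(c['R'])
E
python3 - <<'E'
from h import *
for c in('scene','top'): snap(c,c+'0'); print(camera_info(c))
E
```

```text
{'fov_y': 52.545780085107964, 'cx': 319.40434365029876, 'cy': 194.53518968153196, 'k1': -0.06273698646003761, 'R': array([[-0.60305868, -0.79758461,  0.01337947],
       [-0.42103078,  0.30400838, -0.85458293],
       [ 0.67753473, -0.52099682, -0.51914257]]), 't': array([0.46301946, 0.27731006, 1.48617172])}
{'fov_y': 55.2785074377924, 'cx': 319.6100090701153, 'cy': 198.7544371807061, 'k1': -0.0386383785405325, 'R': array([[-0.45565568, -0.89008894, -0.01093501],
       [-0.82928246,  0.4289282 , -0.35820554],
       [ 0.32352513, -0.15415018, -0.93357871]]), 't': array([0.40737555, 0.43904232, 1.51745024])}
```

View pics/scene0.png

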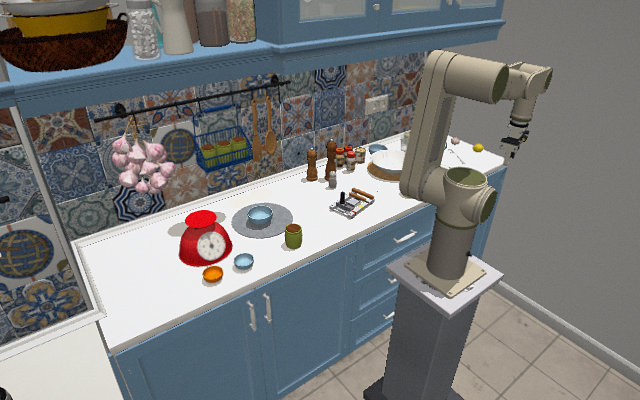

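View pics/top0.png

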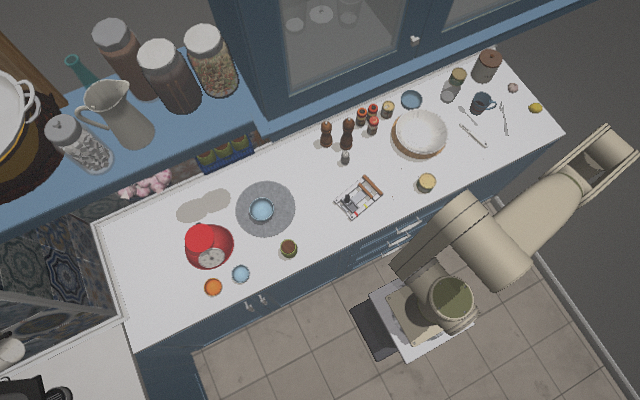

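Both views show the blue bowl on the grey mat at left (top image 262,209) and the wide bowl at right (420,133) with a brown rim under it. The rest is near (358,198), with its knob near (347,200). I'll zoom in to confirm the mat and get the rest's pose.

```bash
python3 - <<'E'
from h import *
z=np.load('pics/top0.npz'); im=z['im']
c=im[105:225,320:480]; cv2.imwrite('pics/crop_top.png',cv2.resize(c,None,fx=5,fy=5,interpolation=cv2.INTER_CUBIC)[:,:,::-1])
s=np.load('pics/scene0.npz')['im'][180:225,320:385]; cv2.imwrite('pics/crop_scene.png',cv2.resize(s,None,fx=10,fy=10,interpolation=cv2.INTER_CUBIC)[:,:,::-1])
for cam in('top','scene'):
    z=np.load(f'pics/{cam}0.npz'); W=world(cam,z['d']); r=W.reshape(-1,3)
    np.save(f'pics/W_{cam}.npy',W)
    table=r[(abs(r[:,2])<.02)&(r[:,0]>.3)&(r[:,0]<.9)&(abs(r[:,1])<.4)]
    print(cam,len(table),np.median(table,0))
W=np.load('pics/W_top.npy')
for u,v in[(262,209),(420,133),(347,200),(371,187),(289,247),(426,182),(358,198)]: print((u,v),W[v,u].round(3))
E
```

```text
top 16671 [0.60847442 0.05915642 0.00126109]
scene 8817 [0.58605943 0.09685597 0.00171805]
(262, 209) [0.674 0.394 0.013]
(420, 133) [ 0.684 -0.427  0.002]
(347, 200) [0.524 0.058 0.066]
(371, 187) [ 0.548 -0.08   0.007]
(289, 247) [0.449 0.365 0.082]
(426, 182) [ 0.442 -0.287  0.06 ]
(358, 198) [0.524 0.001 0.021]
```

View pics/crop_top.png

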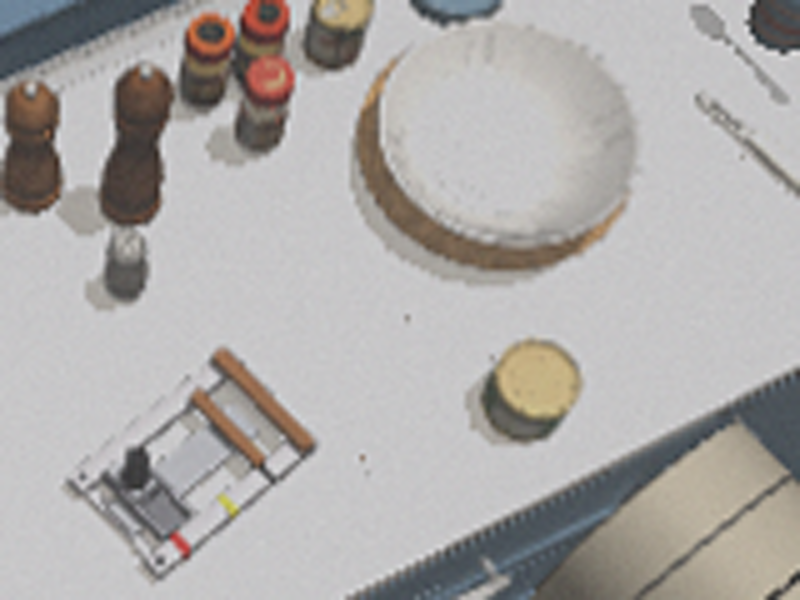

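View pics/crop_scene.png

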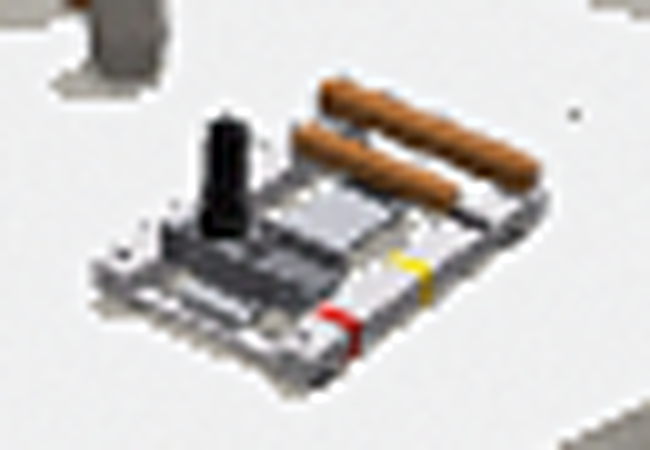

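The crop shows a brown cork mat under the wide steel bowl, so the red band (leg 0.100) is the target. In the top picture the red band is near (356,213), the yellow near (366,206), and the knob near (347,198). Next I fit the rest's pose.

```bash
cat > fit.py <<'E'
from h import *
from scipy.optimize import least_squares
def masks(cam,name):
    im=np.load(f'pics/{name}.npz')['im']; W=world(cam,np.load(f'pics/{name}.npz')['d'])
    hsv=cv2.cvtColor(im,cv2.COLOR_RGB2HSV); h,s,v=[hsv[...,i].astype(int) for i in range(3)]
    near=(abs(W[...,0]-.53)<.15)&(abs(W[...,1]-.04)<.22)
    red=near&((h<6)|(h>174))&(s>150)&(W[...,2]>.0); yel=near&(h>24)&(h<34)&(s>110)
    blk=near&(v<70)&(W[...,2]>.045)&(W[...,2]<.1)
    return im,W,red,yel,blk
def plane(cam,u,v,z):
    d=np.ones((400,640)); P=world(cam,d); c=camera_info(cam); C=-np.array(c['R']).T@c['t']
    p=P[int(round(v)),int(round(u))]+(u-round(u))*(P[int(round(v)),int(round(u))+1]-P[int(round(v)),int(round(u))])+(v-round(v))*(P[int(round(v))+1,int(round(u))]-P[int(round(v)),int(round(u))])
    r=p-C; return (C+r*(z-C[2])/r[2])
E
python3 - <<'E'
from fit import *
for cam in('top','scene'):
    im,W,red,yel,blk=masks(cam,cam+'0')
    for n,m in(('red',red),('yel',yel),('blk',blk)):
        v,u=np.nonzero(m)
        if len(u)==0: print(cam,n,0); continue
        P=W[m]; print(cam,n,len(u),u.mean().round(2),v.mean().round(2),'depth',np.median(P,0).round(4),P[:,2].min().round(3),P[:,2].max().round(3),'plane',plane(cam,u.mean(),v.mean(),.024 if n!='blk' else np.median(P[:,2])).round(4))
    # rest points at rail height -> min area rect
    near=(abs(W[...,0]-.53)<.16)&(abs(W[...,1]-.0)<.2)&(W[...,2]>.012)&(W[...,2]<.045)
    r=cv2.minAreaRect((W[near][:,:2]*1000).astype(np.float32)); print(cam,'rect',near.sum(),r)
E
```

```text
top red 5 355.6 213.4 depth [0.4672 0.0454 0.0256] 0.02 0.029 plane [0.4665 0.045  0.024 ]
top yel 6 365.0 205.5 depth [ 0.4779 -0.0081  0.0273] 0.024 0.03 plane [ 0.4794 -0.0087  0.024 ]
top blk 22 346.77 199.0 depth [0.5262 0.0583 0.0698] 0.048 0.098 plane [0.5278 0.0576 0.0698]
top rect 838 ((541.5697631835938, -23.589691162109375), (204.31468200683594, 372.2010192871094), 14.838804244995117)
scene red 7 354.0 212.0 depth [0.4582 0.0445 0.0247] 0.016 0.027 plane [0.4608 0.0436 0.024 ]
scene yel 6 357.83 204.17 depth [ 0.4803 -0.0115  0.0242] 0.02 0.084 plane [ 0.4984 -0.0122  0.024 ]
scene blk 44 342.09 197.61 depth [0.5264 0.0597 0.0676] 0.048 0.098 plane [0.5298 0.056  0.0676]
scene rect 599 ((535.717529296875, -39.11384582519531), (124.17328643798828, 270.5048828125), 12.971603393554688)
```

Both views put the knob axis at about (0.533, 0.054), with the rest turned about 13°. I'll refine the turn and grip the knob, closing along the rest's y.

```bash
cat >> h.py <<'E'
def frame(deg,sgn=1):
    a=np.radians(deg); ex=np.array([np.cos(a),np.sin(a),0]); ey=np.array([-np.sin(a),np.cos(a),0]); z=np.array([0,0,-1.])
    y=sgn*ey; return ex,ey,np.column_stack([np.cross(y,z),y,z])
E
python3 - <<'E'
from fit import *
yaws=[]
for cam in('top','scene'):
    W=np.load(f'pics/W_{cam}.npy')
    m=((abs(W[...,0]-.53)<.12)&(abs(W[...,1])<.16)&(W[...,2]>.014)&(W[...,2]<.045)).astype(np.uint8)
    n,l,st,_=cv2.connectedComponentsWithStats(m); k=1+st[1:,4].argmax()
    p=W[l==k]; print(cam,len(p),cv2.minAreaRect((p[:,:2]*1000).astype(np.float32)))
knob=np.array([.533,.054]); 
for s in(1,-1):
    ex,ey,R=frame(13,s); q=solve_ik([*knob,.18],R); print(s,q)
s=min((1,-1),key=lambda s:abs(solve_ik([*knob,.18],frame(13,s)[2])[5]))
R=frame(13,s)[2]
gripper_to(.093,30)
movep([*knob,.18],R)
hit=move_straight([*knob,.053],max_speed=.1,stop_force=8)
st=state(); print(s,hit,st['time'],st['ee_pos'],st['ft_force'],st['gripper_width'])
E
```

```text
top 817 ((530.2060546875, -1.3125076293945312), (122.07986450195312, 185.1929473876953), 13.389059066772461)
scene 574 ((526.9630126953125, -1.3987274169921875), (124.74374389648438, 191.6630401611328), 13.885632514953613)
1 [ 3.00912289e-01 -1.27876112e+00  9.83917085e+01 -2.54444375e-14
  8.28870526e+01 -1.02699088e+02]
-1 [ 3.00912289e-01 -1.27876112e+00  9.83917085e+01 -2.54444375e-14
  8.28870526e+01  7.73009123e+01]
-1 False 4.3667 [0.5337255  0.05398122 0.05386473] [0.35329855 0.76117438 1.00928386] 0.09315069045412562
```

Rest yaw is about 13.5°, and the descent met no contact. Now I close on the knob and look.

```bash
python3 - <<'E'
from h import *
gripper_to(.0,35)
st=state(); print(st['time'],st['ee_pos'],st['ft_force'],st['gripper_width'],st['grasp_force'])
a=snap('top','g_top')[0][150:240,300:420]; b=snap('scene','g_scene')[0][160:235,300:400]
f=lambda i:cv2.resize(i,(800,600) if 0 else (400*2,300),interpolation=cv2.INTER_CUBIC)
a=cv2.resize(a,(400,300),interpolation=2); b=cv2.resize(b,(400,300),interpolation=2)
cv2.imwrite('pics/grip.png',np.hstack([a,b])[:,:,::-1])
E
```

```text
5.5083 [0.53303442 0.05381818 0.05300402] [ 0.3673494  -1.07059458  0.82653064] 0.01941705896768163 35.00002465560101
```

View pics/grip.png

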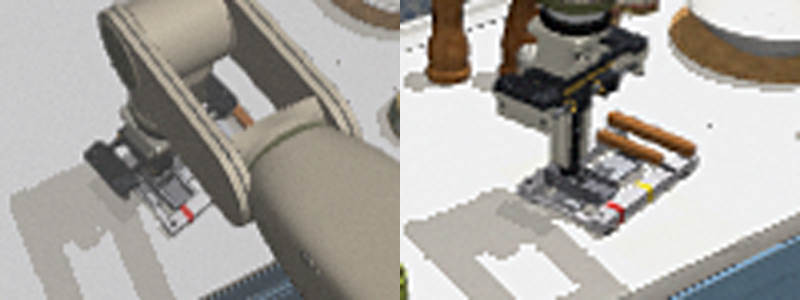

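The fingers hold the knob (width 19.4 mm), and the scene view shows them around the black cylinder. I'll feel the pushed-in stop to zero the leg, then draw it 100 mm.

```bash
python3 - <<'E'
from h import *
ex,ey,_=frame(13.5)
p=np.array(state()['ee_pos']); 
hit=move_straight(p-.012*ey,max_speed=.02,stop_force=6)
s=state(); q=np.array(s['ee_pos']); print('stop',hit,(q-p)@ey,s['ft_force'],s['gripper_width'])
p0=p.copy(); d=(q-p)@ey
zero=p0+(d+.001)*ey; np.save('zero.npy',zero)
for L in(.03,.06,.1):
    h=move_straight(zero+L*ey,max_speed=.08,stop_force=25); s=state(); r=np.array(s['ee_pos'])-zero
    F=np.array(s['ft_force']); print(L,h,'along',r@ey,'across',r@ex,'F ey,ex,z',F@ey,F@ex,F[2],s['gripper_width'],s['time'])
sleep(.3)
a=snap('top','r_top')[0][150:240,300:420]; b=snap('scene','r_scene')[0][160:235,300:400]
cv2.imwrite('pics/red.png',np.hstack([cv2.resize(a,(400,300),interpolation=2),cv2.resize(b,(400,300),interpolation=2)])[:,:,::-1])
E
```

```text
stop True -0.00020341601133065578 [0.12332864 1.19673968 4.98710845] 0.018899186947948506
0.03 False along 0.03048619808997127 across 6.796796741977541e-05 F ey,ex,z -2.0178903068975163 1.921093866875613 2.161213326984476 0.019543542156440084 6.4
0.06 False along 0.05979346984727035 across 6.894218473245883e-05 F ey,ex,z -3.7681352083719557 2.758337184974211 0.7269911749193725 0.01919207167665128 6.925
0.1 False along 0.09932077491154345 across -2.678607039668686e-05 F ey,ex,z -6.875285591771918 2.53843902073488 1.1810540694783886 0.01918566530638438 7.575
```

View pics/red.png

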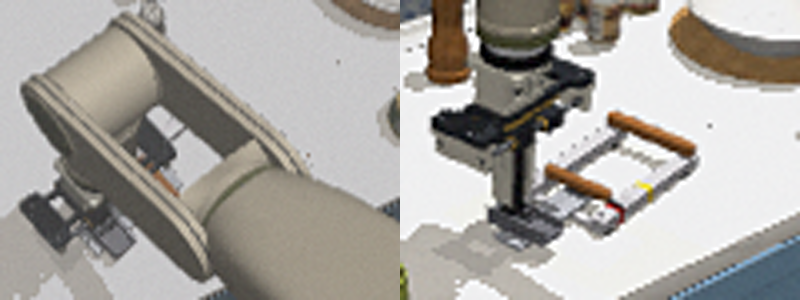

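The leg is drawn with its pointer next to the red band (right panel, near 615,212). I'll zoom in on the stored scene picture to confirm.

```bash
python3 - <<'E'
import numpy as np,cv2
i=np.load('pics/r_scene.npz')['im'][195:225,325:365]
cv2.imwrite('pics/ptr.png',cv2.resize(i,(640,480),interpolation=cv2.INTER_CUBIC)[:,:,::-1])
E
```

```text
(no output)
```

View pics/ptr.png

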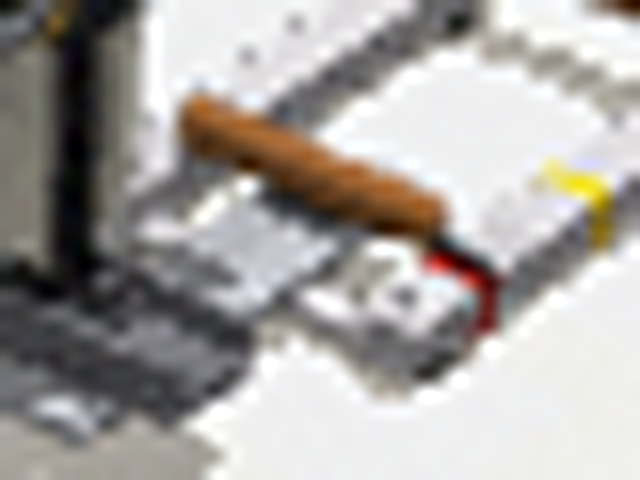

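The black pointer lies over the red band near (465,262). It looks slightly toward the yellow side, as expected from parallax, since it sits above the rail. Next, slide the lever closed with the leg held.

```bash
python3 - <<'E'
from h import *
ex,ey,_=frame(13.5); zero=np.load('zero.npy')
t=zero+.1008*ey; move_straight(t,max_speed=.02); sleep(.4)
def rep(n,h=None):
    s=state(); r=np.array(s['ee_pos'])-zero; F=np.array(s['ft_force'])
    print(n,h,'along',(r@ey).round(4),'across',(r@ex).round(4),'F',(F@ey).round(1),(F@ex).round(1),F[2].round(1),s['gripper_width'],s['grasp_force'],s['time'])
rep('red'); 
for c in(.01,.02,.028): h=move_straight(t-c*ex,max_speed=.04,stop_force=25); rep(c,h)
h=move_straight(t-.036*ex,max_speed=.02,stop_force=9); rep('end',h); sleep(.3); rep('rest')
b=snap('scene','c_scene')[0][190:228,325:375]
cv2.imwrite('pics/closed.png',cv2.resize(b,(750,570),interpolation=2)[:,:,::-1])
E
```

```text
red None along 0.0998 across -0.0 F -5.4 3.4 1.6 0.019013903759936408 35.00081302947365 8.625
0.01 False along 0.0998 across -0.0101 F -5.4 2.5 -0.3 0.01937038493794152 35.00049641355872 9.025
0.02 False along 0.0998 across -0.02 F -6.0 3.5 -0.4 0.019770003319895115 35.000275728525594 9.425
0.028 False along 0.0998 across -0.0279 F -5.2 3.4 -0.8 0.019105698885613618 34.99994683661498 9.775
end True along 0.099 across -0.0317 F -5.2 4.7 -1.4 0.019494841433708953 34.99953910242766 10.1083
rest None along 0.0987 across -0.0317 F -5.7 4.3 -1.4 0.019362994500868817 34.99974259408191 10.4083
```

View pics/closed.png

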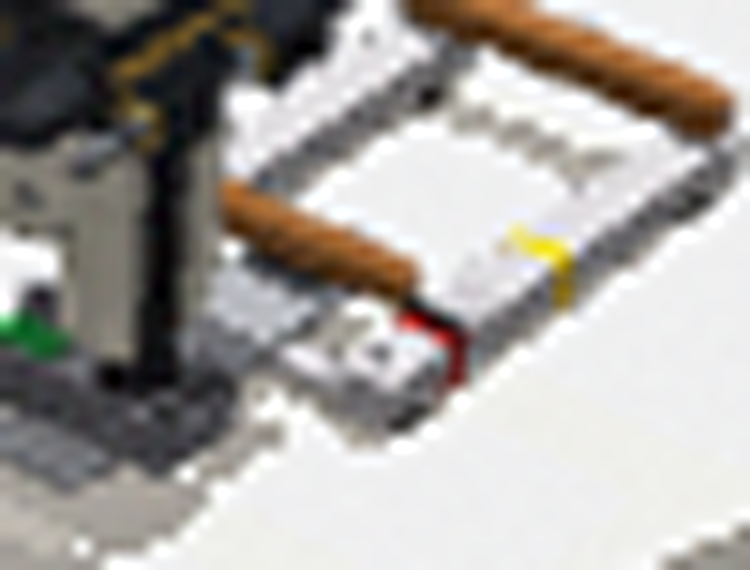

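The pointer is still on red at about (440,325), and the green patch shows at (30,335). I'll trim the leg by about 1.5 mm and press lightly against the closing stop, then hand in.

```bash
python3 - <<'E'
from h import *
ex,ey,_=frame(13.5); zero=np.load('zero.npy')
h=move_straight(zero+.101*ey-.0335*ex,max_speed=.01,stop_force=15); sleep(.5)
s=state(); r=np.array(s['ee_pos'])-zero; F=np.array(s['ft_force'])
print(h,r@ey,r@ex,F@ey,F@ex,s['gripper_width'],s['grasp_force'],s['time'],np.abs(s['qd']).max())
ok=s['gripper_width']>.018 and r@ex<-.030 and .096<r@ey<.104
print('handing in',ok)
if ok: print(close_job())
E
```

```text
False 0.10003940499875223 -0.03192846855553702 -5.062040112474677 11.318640412654577 0.01920875653799313 34.998341454192996 11.325 0.11325515952312502
handing in True
the job is handed in; nothing more can be done
None
```

The steel bowl is on the cork mat, so I drew the leg to the red band (about 0.100 m), paused, and slid the lever to its stop (about 32 mm). I handed the job in at 11.3 s still gripping the knob; the handover returned no verdict, and I did not re-measure the bowls, pot and tin afterwards.

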